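# Load two tub fittings onto the sprung parts lift

### The job

In this spare-parts store, stand the two large straight flanged fittings (wide round flange below, straight open pipe stub above) upright, side by side, on the sprung platform of the grey parts lift. Set each one down gently rather than dropping it, clear of the lift's rim, so that the platform sinks freely under the two, and let go.

Things in the scene. Friction and masses are not known exactly. Their poses are not given: they have to be found in the camera images.
- fit_a_mid (a point): White plastic fitting, straight, hollow, one of two alike, on the table: flange 80 mm across, 10 thick, below; round pipe stub 44 mm across above it, 80 mm tall in all; grip the stub's outside from above. 0.4 kg. Point: its centre, on the axis, 40 mm above the underside; z up. Not wanted: the small one of like shape (50 mm tall), elbow, tee, flat ring nut.
- fit_b_mid (a point): White plastic fitting, straight, hollow, the other of the two, on the table: flange 80 mm across, 10 thick, below; round pipe stub 44 mm across above it, 80 mm tall in all; grip the stub's outside from above. 0.4 kg. Point: its centre, on the axis, 40 mm above the underside; z up. Not wanted: the small one of like shape (50 mm tall), elbow, tee, flat ring nut.
- platform_top (a point): Centre of the top face of the lift's platform, a level perforated aluminium plate 178 mm (x) by 298 mm (y, long side), z up; moves with it. Empty: 115 mm above the table, 3 mm below the rim of the fixed grey housing (192 x 312 mm outside, opening 184 x 304). The two fittings fit side by side along y, e.g. 70 mm either side of centre.
- platform (a joint): How far the platform has sunk, m: 0 empty (top) to 0.065 (bottom stop). On a damped spring: yields from about 1 N, then 1 mm per 0.15 N; sinks about 20 mm under one large fitting, 46 mm under two (38 to 54 as weights vary), within about half a second, and stays down under the load.

How it is judged:
At the end, for the whole second after the job is handed in: Both large fittings stand upright (within 10 degrees) with their whole flange on the platform (centre within 55 mm of the platform's centre along its short side and 115 mm along its long side, underside within 8 mm of its face), and the platform is sunk under both, 30 to 62 mm, everything at rest (x of fit_a_mid in the frame of platform_top between -0.055 and 0.055 m and y of fit_a_mid in the frame of platform_top between -0.115 and 0.115 m and z of fit_a_mid in the frame of platform_top between 0.032 and 0.048 m and angle between each of fit_a_mid, fit_b_mid's own z axis and vertical below 0.17 rad and x of fit_b_mid in the frame of platform_top between -0.055 and 0.055 m and y of fit_b_mid in the frame of platform_top between -0.115 and 0.115 m and z of fit_b_mid in the frame of platform_top between 0.032 and 0.048 m and value of joint platform between 0.03 and 0.062 m and velocity of joint platform between -0.02 and 0.02 m/s and linear speed of each of fit_a, fit_b below 0.02 m/s); the robot touches nothing.
It fails at once if a fitting dropped or slammed onto the platform, so that it sinks faster than 0.3 m/s (velocity of joint platform above 0.3 m/s).
It also fails if it takes over 64 s, if anything falls off the work surface, if the arm or the gripper's body presses on something with over 40 N, if the wrist force passes 120 N, or if a joint passes its speed limit or range.

### The arm

A 6-joint arm with a two-finger parallel gripper is mounted at the origin on the work surface. World frame = base frame: x ahead of the robot, y to its left, z up, the work surface at z = 0. Lengths are in m, angles in rad, forces in N, time in s.
With the tool pointing down it reaches from about 0.425 to 1.125 m from the base axis. Payload 14.9 kg.
Tool frame: the origin (TCP) lies midway between the tips of the shut fingers; the grasp point (between the pads) lies 19 mm behind it (env.pinch_z is the distance from the TCP to the grasp point, in m); z points along the fingers, y is the line along which they close (so a half turn about z gives the same grasp; the last joint's range is limited). The gripper opens to 91 mm and grips with 3 to 60 N. Pads are 32 mm wide; open, the fingers measure 118 mm over their backs; the gripper's body (76 mm by 178 mm) begins 60 mm behind the grasp point.
Start: joints at [-1.224, 0.379, 1.734, -0, 1.028, -0.033], TCP at [0.26, -0.65, 0.214] pointing down, gripper open.
Joint ranges: [-2.77, 2.77], [-0.74, 2.19], [0, 2.66], [-1.06, 4.2], [0.31, 2.87], [-3.08, 3.08]. Speed limits (rad/s): [1.89, 1.89, 2.39, 3.14, 3.14, 3.14].

### API

Orientations are given as a rotation vector (axis times angle).
In Python, from plant import sense, eyes, order, recognise, outline_of, env gives the robot as it stands.
- The arm moves only by the shell command python3 -m creep 'ROWS' [FORCE]. ROWS is JSON, a list of rows, each a list of 5 numbers: the shift along the tool's x, y, z in cm, then the turn about the tool's z in rad, then the finger opening in cm, from 0 to 9.12. A call has 1 to 20 rows; each row shifts and turns the commanded pose from where the row before left it, along the tool's axes as they then stand; what a row does not reach is not made up. A row lasts 1/10 s, in which the tool goes at most 50 mm and 8.59 degrees, less where a joint would pass 70% of its speed; a pose out of reach is approached as far as the arm can. A call is refused whole if a number of a shift passes 5 or a number of a turn 0.15, either way. A call with a gripper value outside its range is refused whole. The fingers move at their own pace and stop on an object; FORCE is the grip in N (left out, the last holds). Time passes only in rows, so rows that do not move let the fingers close. It gives the time, the measured TCP pose, the force, the opening and the grip force at its end, in the units of the state.
- sense(): the state, without advancing time (a new reading comes with each control period).
- eyes.camera(name): name is "side" or "top"; returns the picture (384x512x3 uint8, red, green, blue); there is no depth.
- eyes.camera_model(name): a dict with "intrinsics" (3x3 intrinsics, pixels), "extrinsics" (4x4, takes a point from world to camera coordinates). Camera axes: x right, y down, z forward; pixel columns grow to the right and rows downward; lengths in m; the calibration is good to about 2 mm. A picture is of the moment at which its call begins. camera_model takes no time and is no camera call.
- order.finish_job(): hands the job in; it is judged then, once.
Trained networks look in the newest picture that a camera, given by its name, has taken for a name from the list of things; names that differ only in an ending like _2 or _b are one class to them, and where a whole thing is asked for, a point or a joint stands for the part that bears it (a point fixed in the world has none). Each returns a list of dicts, best first, with "p" (0 to 1); they miss things now and then, are a little off and sometimes report something else, mostly with a low value. They report only what shows in the picture. A call takes as long as a camera call.
- recognise(camera, name): "box" ([left, top, right, bottom] in pixels, round what is visible of it).
- outline_of(camera, name): "region" (384x512 bool, what is visible of it) and "box" ([left, top, right, bottom] in pixels, round what is visible of it).
The state is a dict: "time_s": time; "joints": joint angles; "qd": joint speeds; "tau": joint torques, N m; "position": TCP position; "tcp_rot": TCP orientation; "force": force on the tool from outside, world axes, zero at the start; "ft_torque": the same for the moment, N m; "gripper_width": finger opening in m; "grip_force": force on a finger pad.
Only numpy, scipy, OpenCV 4.12 (cv2) and the standard library are available. Lean on these libraries where they do the work, as an engineer would, in place of code of your own. Each camera call takes 0.05 s, during which the arm holds its last target. There are 200 camera calls.

## Working session

There is one attempt and no reset: what is moved stays moved. The work goes in short steps, Python scripts to look and compute and a shell command to move; the robot and the scene stay as the last step left them, time stands still between calls to the robot, and variables do not carry over. Pictures are saved under pics/ and viewed, at most 10 in all, crops included, and the job is handed in when it is done.

```bash
mkdir -p pics; ls
cat > h.py <<'E'
import numpy as np,cv2
from plant import sense, eyes, order, recognise, outline_of, env
def ray(cam,u,v,z):
    m=eyes.camera_model(cam);K=np.array(m["intrinsics"]);T=np.array(m["extrinsics"])
    R,t=T[:3,:3],T[:3,3];c=-R.T@t;d=R.T@np.linalg.solve(K,[u,v,1]);return c+d*(z-c[2])/d[2]
def proj(cam,p):
    m=eyes.camera_model(cam);K=np.array(m["intrinsics"]);T=np.array(m["extrinsics"])
    q=K@(T[:3,:3]@np.array(p)+T[:3,3]);return q[:2]/q[2]
E
python3 - <<'E'
from h import *
ims=[]
for c in("top","side"):
    im=eyes.camera(c);m=eyes.camera_model(c);T=np.array(m["extrinsics"]);print(c,"cam at",(-T[:3,:3].T@T[:3,3]).round(3))
    im=im[:,:,::-1].copy()
    for n,zz in(("fit_a_mid",.04),("platform_top",.115)):
        for r in recognise(c,n):
            b=np.array(r["box"]);u,v=(b[0]+b[2])/2,(b[1]+b[3])/2
            print(c,n,round(r["p"],2),b.round(),ray(c,u,v,zz).round(3))
    cv2.imwrite(f"pics/{c}0.png",im)
s=sense();print(s["time_s"],s["position"],s["tcp_rot"],s["force"])
E
```

```text
pics
top cam at [ 0.424 -0.06   1.107]
top fit_a_mid 0.92 [359. 172. 394. 203.] [ 0.547 -0.394  0.04 ]
top platform_top 0.93 [ 52. 121. 188. 213.] [0.577 0.247 0.115]
side cam at [0.363 0.506 0.682]
side fit_a_mid 0.85 [257. 122. 282. 156.] [ 0.56  -0.388  0.04 ]
side platform_top 0.68 [ 69. 240. 252. 383.] [0.604 0.242 0.115]
0.3 [ 0.25946765 -0.65001052  0.21372064] [-3.08477270e+00 -5.92941678e-01  9.41921240e-05] [-0.01860931  0.26729277 -1.03922164]
```

View pics/top0.png

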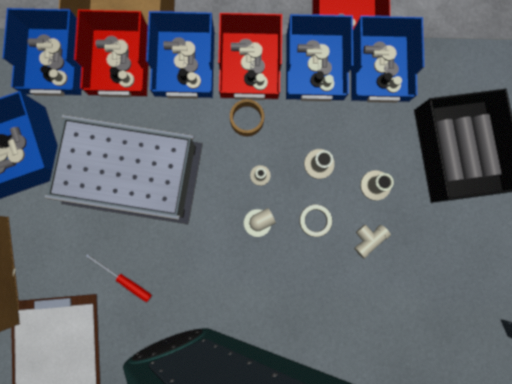

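View pics/side0.png

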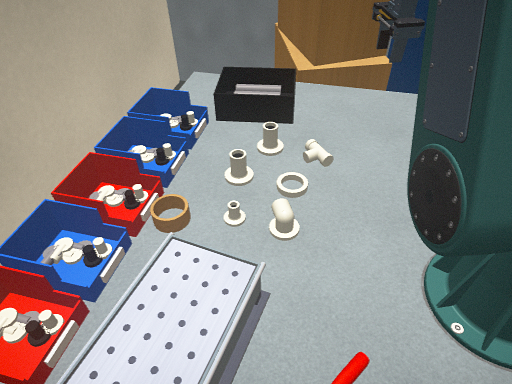

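The top view shows the large fittings at about (319,163) and (377,184), and the small one at (260,175). The lift is at (122,167), turned a few degrees. The side view agrees, with the large ones at (239,168) and (270,138). Next I'll fit the model silhouettes.

```bash
cat >> h.py <<'E'
from scipy.optimize import least_squares
a=np.linspace(0,2*np.pi,60)
M=np.vstack([np.c_[r*np.cos(a),r*np.sin(a),0*a+z] for r,z in((.04,0),(.04,.01),(.022,.08))])
def bbox(cam,xy):
    q=np.array([proj(cam,p+[xy[0],xy[1],0]) for p in M]);return np.r_[q.min(0),q.max(0)]
def seg(cam,im,xy):
    b=bbox(cam,xy);l,t,r,d=(b+[-7,-7,7,7]).astype(int)
    c=im[t:d,l:r].astype(int)
    # table is bluish grey: white-cream objects are warm or bright
    m=((c[:,:,0]-c[:,:,2]>-2)).astype(np.uint8)
    n,lab,st,_=cv2.connectedComponentsWithStats(m);k=1+st[1:,4].argmax();x,y,w,h=st[k,:4]
    return np.array([l+x,t+y,l+x+w,t+y+h],float)-[.0,.0,1,1]
E
python3 - <<'E'
from h import *
im={c:eyes.camera(c) for c in("top","side")}
for g in((319,163),(377,184)):
    g=ray("top",*g,.02)[:2]
    B={c:seg(c,im[c],g) for c in im}
    for cs in(("top",),("side",),("top","side")):
        f=least_squares(lambda x:np.concatenate([bbox(c,x)-B[c] for c in cs]),g,diff_step=1e-3)
        print(cs,f.x.round(4),f.fun.round(1))
for c in im:
  for r in outline_of(c,"platform_top")[:1]:
    m=r["region"].astype(np.uint8);k=max(cv2.findContours(m,0,2)[0],key=cv2.contourArea)
    R=cv2.minAreaRect(k);print(c,r["p"],R,m.sum())
    q=cv2.approxPolyDP(cv2.convexHull(k),6,True)[:,0]
    w=np.array([ray(c,u,v,.115) for u,v in q]);print(q.tolist(),w.round(3).tolist())
    h=cv2.minAreaRect((w[:,:2]*1000).astype(np.float32));print(h)
E
```

```text
('top',) [ 0.6155 -0.2509] [-0.2 -0.   0.2  0. ]Traceback (most recent call last):
  File "<stdin>", line 7, in <module>
    return func(*args, **kwargs)
    vector_fun = VectorFunction(
        fun_wrapped,
    ...<6 lines>...
        workers=workers
    )
    self.J, dct = approx_derivative(
                  ~~~~~~~~~~~~~~~~~^
        self.fun_wrapped, self.x, f0=self.f, **finite_diff_options
        ^^^^^^^^^^^^^^^^^^^^^^^^^^^^^^^^^^^^^^^^^^^^^^^^^^^^^^^^^^
    )
    ^
    J, _nfev = _dense_difference(fun_wrapped, x0, f0, h,
               ~~~~~~~~~~~~~~~~~^^^^^^^^^^^^^^^^^^^^^^^^
                             use_one_sided, method,
                             ^^^^^^^^^^^^^^^^^^^^^^
                             mf)
                             ^^^
    df = [f_eval - f0 for f_eval in f_evals]
                                    ^^^^^^^
    f = np.atleast_1d(self.fun(x, *self.args, **self.kwargs))
                      ~~~~~~~~^^^^^^^^^^^^^^^^^^^^^^^^^^^^^^
    return np.atleast_1d(self.fun(x))
                         ~~~~~~~~^^^
    return self.f(x, *self.args, **self.kwargs)
           ~~~~~~^^^^^^^^^^^^^^^^^^^^^^^^^^^^^^
  File "<stdin>", line 7, in <lambda>
  File "h.py", line 13, in bbox
    q=np.array([proj(cam,p+[xy[0],xy[1],0]) for p in M]);return np.r_[q.min(0),q.max(0)]
                ~~~~^^^^^^^^^^^^^^^^^^^^^^^
  File "h.py", line 7, in proj
    m=eyes.camera_model(cam);K=np.array(m["intrinsics"]);T=np.array(m["extrinsics"])
ValueError: time passes only in moves, steps and waits
```

```bash
sed -i 's/eyes.camera_model(cam)/CM(cam)/; 2a import functools\n@functools.cache\ndef CM(c): return eyes.camera_model(c)' h.py
cat > fit.py <<'E'
from h import *
im={c:eyes.camera(c) for c in("top","side")}
for g in((319,163),(377,184)):
    g=ray("top",*g,.02)[:2]
    B={c:seg(c,im[c],g) for c in im}
    for cs in(("top",),("side",),("top","side")):
        f=least_squares(lambda x:np.concatenate([bbox(c,x)-B[c] for c in cs]),g,diff_step=1e-3)
        print(cs,f.x.round(4),f.fun.round(1))
for c in im:
  for r in outline_of(c,"platform_top")[:1]:
    m=r["region"].astype(np.uint8);k=max(cv2.findContours(m,0,2)[0],key=cv2.contourArea)
    q=cv2.approxPolyDP(cv2.convexHull(k),6,True)[:,0]
    w=np.array([ray(c,u,v,.115) for u,v in q]);print(q.tolist(),w.round(3).tolist())
    print(cv2.minAreaRect((w[:,:2]*1000).astype(np.float32)))
E
python3 fit.py
```

```text
('top',) [ 0.6155 -0.2509] [-0.2 -0.   0.2  0. ]
('side',) [ 0.6171 -0.2491] [ 0.1 -0.7 -0.1  0.6]
('top', 'side') [ 0.6164 -0.2502] [-0.4 -0.3 -0.  -0.3  0.5 -0.9  0.2  0.4]
('top',) [ 0.5587 -0.4013] [-0.2 -0.1  0.2  0.1]
('side',) [ 0.5669 -0.4188] [ 6.5  4.5 -6.5 -3.5]
('top', 'side') [ 0.5614 -0.4047] [ 1.  -1.1  1.6 -0.9  7.1  7.2 -5.6 -0.5]
[[186, 142], [172, 212], [52, 191], [70, 122]] [[0.642, 0.091, 0.115], [0.472, 0.118, 0.115], [0.517, 0.406, 0.115], [0.687, 0.374, 0.115]]
((579.7491455078125, 248.48239135742188), (292.07830810546875, 172.3516387939453), 81.07527923583984)
[[255, 267], [199, 383], [67, 383], [172, 239]] [[0.473, 0.117, 0.115], [0.502, 0.333, 0.115], [0.689, 0.38, 0.115], [0.649, 0.091, 0.115]]
((580.5091552734375, 247.66351318359375), (290.82318115234375, 178.98570251464844), 82.17723846435547)
```

```bash
cat >> h.py <<'E'
from scipy.spatial.transform import Rotation as Ro
def go(*ps):
    s=sense();R=Ro.from_rotvec(s["tcp_rot"]).as_matrix();p=np.array(s["position"])
    print("t",s["time_s"],"pos",p.round(4),"F",np.round(s["force"],1),"w",s["gripper_width"],"j",np.round(s["joints"],2))
    for q in ps:
        d=R.T@(np.array(q)-p)*100;print("cm",d.round(2),"norm",np.linalg.norm(d).round(1));p=np.array(q)
E
python3 - <<'E'
from h import *
print(Ro.from_rotvec(sense()["tcp_rot"]).as_matrix().round(3))
go((.559,-.401,.2),(.559,-.401,.046))
E
```

```text
[[ 0.929  0.371 -0.   ]
 [ 0.371 -0.929  0.   ]
 [-0.    -0.    -1.   ]]
t 0.6 pos [ 0.2595 -0.6501  0.2139] F [0.  0.3 0.6] w 0.09137627173169524 j [-1.22  0.38  1.73 -0.    1.03 -0.03]
cm [ 37.05 -12.03   1.39] norm 39.0
cm [ 0.   0.  15.4] norm 15.4
```

```bash
python3 -m creep '[[2,-0.65,0,0,9.1],[3,-1,0.1,0,9.1],[3.2,-1.05,0.1,0,9.1],[3.2,-1.05,0.1,0,9.1],[3.2,-1.05,0.1,0,9.1],[3.2,-1.05,0.1,0,9.1],[3.2,-1.05,0.1,0,9.1],[3.2,-1.05,0.1,0,9.1],[3.2,-1.05,0.2,0,9.1],[3.2,-1.05,0.2,0,9.1],[3,-0.9,0.2,0,9.1],[2.6,-0.8,0.1,0,9.1],[1,-0.3,0,0,9.1],[0,0,0,0,9.1],[0,0,0,0,9.1]]' 20
python3 - <<'E'
from h import *
im=eyes.camera("side");b=[int(v) for v in bbox("side",(.559,-.401))]
go((.559,-.401,.2),(.559,-.401,.046));c=im[60:220,190:350];cv2.imwrite("pics/b1.png",cv2.resize(c[:,:,::-1],None,fx=3.5,fy=3.5));print(b)
E
```

```text
time_s: 2.1
position: [0.5599, -0.4004, 0.2]
tcp_rot: [3.085, 0.593, -0.0]
force: [0.1, -0.2, -0.1]
gripper_width: 0.0908
grip_force: 0.0
t 2.15 pos [ 0.5596 -0.4007  0.1999] F [-0.2  0.5 -0.2] w 0.09112621853957259 j [-0.66  0.38  1.77 -0.    1.    0.54]
cm [-0.07  0.   -0.01] norm 0.1
cm [ 0.   0.  15.4] norm 15.4
[257, 120, 283, 155]
```

View pics/b1.png

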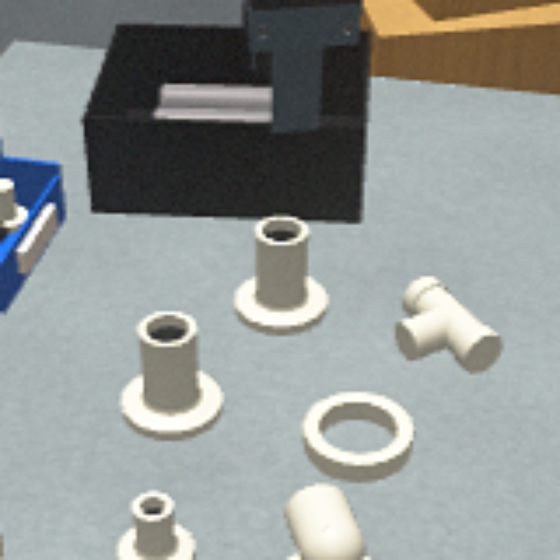

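The crop shows the gripper above the far fitting. The network's box for it, [257,122,282,156], matches my prediction. I'll descend and grip.

```bash
python3 -m creep '[[0,0,2,0,9.1],[0,0,3,0,9.1],[0,0,3,0,9.1],[0,0,3,0,9.1],[0,0,2.4,0,9.1],[0,0,1.5,0,9.1],[0,0,0.5,0,9.1],[0,0,0,0,9.1],[0,0,0,0,3.5],[0,0,0,0,3.5],[0,0,0,0,3.5],[0,0,0,0,3.5],[0,0,0,0,3.5],[0,0,0,0,3.5],[0,0,0,0,3.5]]' 25; python3 -c "
from h import *
go()"
```

```text
time_s: 3.65
position: [0.5606, -0.4005, 0.0461]
tcp_rot: [3.085, 0.593, 0.001]
force: [1.9, -1.6, 0.3]
gripper_width: 0.0436
grip_force: 25.0
t 3.65 pos [ 0.5606 -0.4005  0.0461] F [ 1.9 -1.6  0.3] w 0.04362110972631478 j [-0.65  0.58  1.8  -0.    0.76  0.54]
```

```bash
python3 -m creep '[[0,0,-1,0,3.5],[0,0,-2,0,3.5],[0,0,-3,0,3.5],[0,0,-3,0,3.5],[0,0,-3,0,3.5],[0,0,-3,0,3.5],[0,0,-2,0,3.5],[0,0,-0.5,0,3.5],[0,0,0,0,3.5]]'; python3 -c "
from h import *
go((.591,.317,.22),(.591,.317,.16))"
```

```text
time_s: 4.55
position: [0.5604, -0.4003, 0.2222]
tcp_rot: [3.084, 0.593, 0.002]
force: [-0.3, 0.4, -4.8]
gripper_width: 0.0436
grip_force: 25.0
t 4.55 pos [ 0.5604 -0.4003  0.2222] F [-0.3  0.4 -4.8] w 0.043613709794191984 j [-0.65  0.35  1.75  0.    1.03  0.54]
cm [ 29.43 -65.49   0.16] norm 71.8
cm [-0.   -0.01  6.  ] norm 6.0
```

```bash
python3 -m creep '[[0.4,-0.9,0,0,3.5],[0.8,-1.8,0,0,3.5],[1.2,-2.7,0,0,3.5],[1.2,-2.7,0,0,3.5],[1.2,-2.7,0,0,3.5],[1.2,-2.7,0,0,3.5],[1.2,-2.7,0,0,3.5],[1.2,-2.7,0,0,3.5],[1.2,-2.7,0,0,3.5],[1.2,-2.7,0,0,3.5],[1.2,-2.7,0,0,3.5],[1.2,-2.7,0,0,3.5],[1.2,-2.7,0,0,3.5],[1.2,-2.7,0,0,3.5],[1.2,-2.7,0,0,3.5],[1.2,-2.7,0,0,3.5],[1.2,-2.7,0,0,3.5],[1.2,-2.7,0,0,3.5]]'
python3 -m creep '[[1.2,-2.7,0,0,3.5],[1.2,-2.7,0,0,3.5],[1.2,-2.7,0,0,3.5],[1.2,-2.7,0,0,3.5],[1.2,-2.7,0,0,3.5],[1.2,-2.7,0,0,3.5],[1,-2.4,0,0,3.5],[0.6,-1.4,0,0,3.5],[0.2,-0.4,0,0,3.5],[0,0,0,0,3.5],[0,0,0,0,3.5]]'
python3 - <<'E'
from h import *
go((.591,.317,.22),(.591,.317,.17))
im=[cv2.resize(eyes.camera(c)[:,:,::-1],(400,300)) for c in("top","side")]
cv2.imwrite("pics/p1.png",np.hstack(im))
E
```

```text
time_s: 6.35
position: [0.578, 0.1038, 0.22]
tcp_rot: [-3.085, -0.594, 0.003]
force: [0.5, 0.0, -3.5]
gripper_width: 0.0436
grip_force: 25.0
time_s: 7.45
position: [0.5873, 0.3237, 0.2207]
tcp_rot: [3.085, 0.592, -0.001]
force: [-0.5, 0.4, -5.3]
gripper_width: 0.0433
grip_force: 25.0
t 7.45 pos [0.5873 0.3237 0.2207] F [-0.5  0.4 -5.3] w 0.04328329949377728 j [ 0.47  0.33  1.79 -0.    1.02  1.66]
cm [0.1  0.76 0.07] norm 0.8
cm [ 0. -0.  5.] norm 5.0
```

View pics/p1.png

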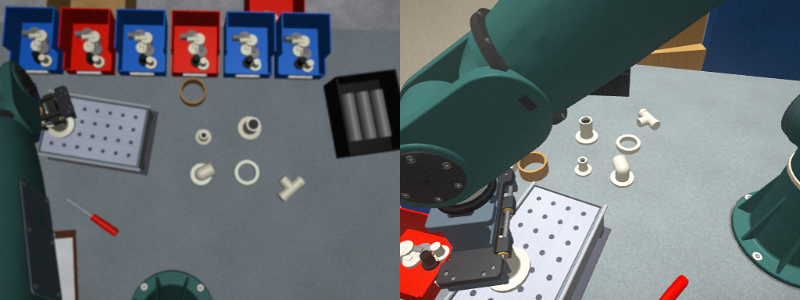

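Both views show the fitting held over the far end of the platform, with its flange at about (62,127) in the left half. I'll nudge it 7 mm and lower it slowly.

```bash
python3 -m creep '[[0.1,0.3,0.7,0,3.5],[0,0.4,1,0,3.5],[0,0,1.3,0,3.5],[0,0,1.2,0,3.5],[0,0,0.8,0,3.5],[0,0,0.5,0,3.5],[0,0,0.4,0,3.5],[0,0,0.4,0,3.5],[0,0,0.4,0,3.5],[0,0,0.3,0,3.5],[0,0,0.3,0,3.5],[0,0,0.2,0,3.5],[0,0,0,0,3.5],[0,0,0,0,3.5],[0,0,0,0,3.5]]'
```

```text
time_s: 9.05
position: [0.5912, 0.3184, 0.1461]
tcp_rot: [-3.085, -0.593, -0.0]
force: [-0.4, 0.6, -0.4]
gripper_width: 0.0432
grip_force: 25.0
```

```bash
python3 -m creep '[[0,0,0.2,0,3.5],[0,0,0.2,0,3.5],[0,0,0,0,3.5],[0,0,0,0,3.5],[0,0,0,0,3.5],[0,0,0,0,5],[0,0,0,0,6],[0,0,0,0,7],[0,0,0,0,7.5],[0,0,0,0,7.5],[0,0,0,0,7.5],[0,0,-0.5,0,7.5],[0,0,-1,0,7.5],[0,0,-2,0,7.5],[0,0,-3,0,7.5],[0,0,-3,0,7.5],[0,0,-1,0,9.1],[0,0,0,0,9.1]]'; python3 -c "
from h import *
go((.616,-.2505,.246),(.616,-.2505,.046))"
```

```text
time_s: 10.85
position: [0.5918, 0.3187, 0.249]
tcp_rot: [-3.084, -0.593, -0.005]
force: [0.2, -0.2, 0.5]
gripper_width: 0.0879
grip_force: 0.0
t 10.85 pos [0.5918 0.3187 0.249 ] F [ 0.2 -0.2  0.5] w 0.08792460620294318 j [0.46 0.3  1.78 0.   1.07 1.65]
cm [-18.86  53.76   0.22] norm 57.0
cm [-6.e-02  1.e-02  2.e+01] norm 20.0
```

```bash
python3 -m creep '[[-0.5,1.4,0,0,9.1],[-0.9,2.6,0,0,9.1],[-1.1,3.2,0,0,9.1],[-1.1,3.2,0,0,9.1],[-1.1,3.2,0,0,9.1],[-1.1,3.2,0,0,9.1],[-1.1,3.2,0,0,9.1],[-1.1,3.2,0,0,9.1],[-1.1,3.2,0,0,9.1],[-1.1,3.2,0,0,9.1],[-1.1,3.2,0,0,9.1],[-1.1,3.2,0,0,9.1],[-1.1,3.2,0,0,9.1],[-1.1,3.2,0,0,9.1],[-1.1,3.2,0,0,9.1],[-1.1,3.2,0,0,9.1],[-1.1,3,0,0,9.1],[-0.7,1.6,0,0,9.1],[0,0,0,0,9.1],[0,0,0,0,9.1]]'
python3 - <<'E'
from h import *
go((.616,-.2505,.2),(.616,-.2505,.046))
im=[cv2.resize(eyes.camera(c)[:,:,::-1],(400,300)) for c in("top","side")]
cv2.imwrite("pics/p2.png",np.hstack(im))
E
```

```text
time_s: 12.85
position: [0.6156, -0.2462, 0.246]
tcp_rot: [-3.084, -0.592, 0.002]
force: [-0.3, 0.2, -0.4]
gripper_width: 0.0908
grip_force: 0.0
t 12.85 pos [ 0.6156 -0.2462  0.246 ] F [-0.3  0.2 -0.4] w 0.09075759245944734 j [-0.42  0.29  1.79  0.    1.06  0.78]
cm [-0.12  0.42  4.6 ] norm 4.6
cm [ 0.02  0.02 15.4 ] norm 15.4
```

View pics/p2.png

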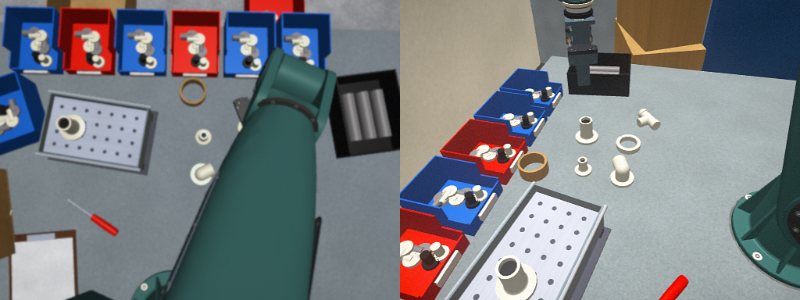

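The first fitting stands upright on the sunken platform, at about (72,128) in the top half and (515,280) in the side half. The second is still untouched under the gripper, at (586,130) in the side half.

```bash
python3 -m creep '[[-0.1,0.4,2,0,9.1],[0,0,3,0,9.1],[0,0,3,0,9.1],[0,0,3,0,9.1],[0,0,3,0,9.1],[0,0,3,0,9.1],[0,0,2,0,9.1],[0,0,1,0,9.1],[0,0,0,0,9.1],[0,0,0,0,3.5],[0,0,0,0,3.5],[0,0,0,0,3.5],[0,0,0,0,3.5],[0,0,0,0,3.5],[0,0,0,0,3.5],[0,0,0,0,3.5]]' 25
python3 -m creep '[[0,0,-1,0,3.5],[0,0,-2,0,3.5],[0,0,-3,0,3.5],[0,0,-3,0,3.5],[0,0,-3,0,3.5],[0,0,-3,0,3.5],[0,0,-2,0,3.5],[0,0,-0.5,0,3.5],[0,0,0,0,3.5]]'
python3 - <<'E'
from h import *
go((.569,.179,.22),(.569,.179,.146))
E
```

```text
time_s: 14.55
position: [0.6169, -0.2508, 0.0471]
tcp_rot: [3.085, 0.593, 0.0]
force: [-1.2, 0.1, 1.2]
gripper_width: 0.0431
grip_force: 25.0
time_s: 15.45
position: [0.6168, -0.2506, 0.2223]
tcp_rot: [3.085, 0.593, 0.001]
force: [-0.6, 0.7, -5.0]
gripper_width: 0.0434
grip_force: 25.0
t 15.45 pos [ 0.6168 -0.2506  0.2223] F [-0.6  0.7 -5. ] w 0.04343544006879749 j [-0.42  0.32  1.8   0.    1.02  0.77]
cm [ 11.48 -41.68   0.22] norm 43.2
cm [-0.  -0.   7.4] norm 7.4
```

```bash
python3 -m creep '[[0.3,-1,0,0,3.5],[0.5,-1.9,0,0,3.5],[0.8,-2.8,0,0,3.5],[0.8,-2.8,0,0,3.5],[0.8,-2.8,0,0,3.5],[0.8,-2.8,0,0,3.5],[0.8,-2.8,0,0,3.5],[0.8,-2.8,0,0,3.5],[0.8,-2.8,0,0,3.5],[0.8,-2.8,0,0,3.5],[0.8,-2.8,0,0,3.5],[0.8,-2.8,0,0,3.5],[0.8,-2.8,0,0,3.5],[0.7,-2.8,0,0,3.5],[0.6,-2.6,0,0,3.5],[0.4,-1.6,0,0,3.5],[0.2,-0.9,0,0,3.5],[0,0,0,0,3.5],[0,0,0,0,3.5]]'
python3 - <<'E'
from h import *
go((.569,.179,.22),(.569,.179,.146))
im=[cv2.resize(eyes.camera(c)[:,:,::-1],(400,300)) for c in("top","side")]
cv2.imwrite("pics/p3.png",np.hstack(im))
E
```

```text
time_s: 17.35
position: [0.5694, 0.1778, 0.2217]
tcp_rot: [3.085, 0.593, -0.001]
force: [0.8, -0.5, -3.7]
gripper_width: 0.0434
grip_force: 25.0
t 17.35 pos [0.5694 0.1778 0.2217] F [ 0.8 -0.5 -3.7] w 0.04341054203346614 j [ 0.26  0.21  1.94 -0.    0.99  1.45]
cm [ 0.01 -0.12  0.17] norm 0.2
cm [ 0.  -0.   7.4] norm 7.4
```

View pics/p3.png

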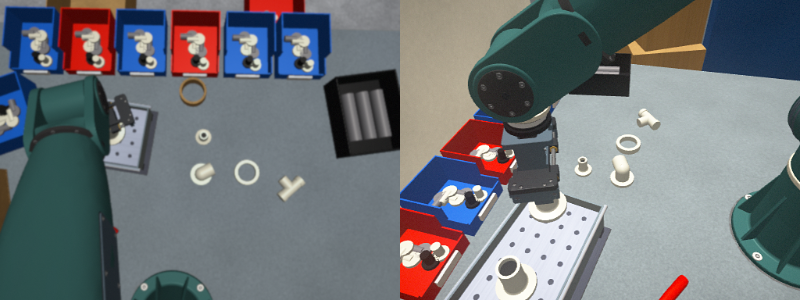

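The held fitting is over the near half of the platform, with its flange at (548,208) in the side half, clear of the first at (515,280). I'll lower it slowly.

```bash
python3 -m creep '[[0,0,1,0,3.5],[0,0,1.5,0,3.5],[0,0,1.5,0,3.5],[0,0,1.3,0,3.5],[0,0,1,0,3.5],[0,0,0.6,0,3.5],[0,0,0.4,0,3.5],[0,0,0.4,0,3.5],[0,0,0.4,0,3.5],[0,0,0.4,0,3.5],[0,0,0.4,0,3.5],[0,0,0.4,0,3.5],[0,0,0.3,0,3.5],[0,0,0.3,0,3.5],[0,0,0.2,0,3.5],[0,0,0,0,3.5],[0,0,0,0,3.5],[0,0,0,0,3.5]]'
```

```text
time_s: 19.25
position: [0.5695, 0.1783, 0.1211]
tcp_rot: [-3.085, -0.593, -0.0]
force: [1.1, 0.6, -1.8]
gripper_width: 0.0435
grip_force: 25.0
```

Most of the weight is now carried, so I'll go down a little more.

```bash
python3 -m creep '[[0,0,0.3,0,3.5],[0,0,0.3,0,3.5],[0,0,0.2,0,3.5],[0,0,0,0,3.5],[0,0,0,0,3.5],[0,0,0,0,3.5]]'
```

```text
time_s: 19.85
position: [0.5695, 0.1783, 0.113]
tcp_rot: [-3.085, -0.593, 0.0]
force: [0.2, 0.7, -0.7]
gripper_width: 0.0435
grip_force: 25.0
```

```bash
python3 -m creep '[[0,0,0,0,4.6],[0,0,0,0,5],[0,0,0,0,6],[0,0,0,0,7],[0,0,0,0,7.5],[0,0,0,0,7.5],[0,0,-0.5,0,7.5],[0,0,-1,0,7.5],[0,0,-2,0,7.5],[0,0,-3,0,7.5],[0,0,-3,0,7.5],[0,0,-3,0,7.5],[0,0,-1,0,7.5],[0,0,0,0,7.5]]'
python3 -m creep '[[0,1.5,0,0,7.5],[-1,3,0,0,7.5],[-1.1,3.2,0,0,7.5],[-1.1,3.2,0,0,7.5],[-1.1,3.2,0,0,7.5],[-1.1,3.2,0,0,7.5],[-1.1,3.2,0,0,7.5],[-1.1,3.2,0,0,7.5],[-1.1,3.2,0,0,7.5],[-1.1,3.2,0,0,7.5],[-1,3,0,0,7.5],[-0.5,1.5,0,0,7.5],[0,0,0,0,7.5],[0,0,0,0,7.5]]'
python3 - <<'E'
from h import *
go()
I={c:eyes.camera(c) for c in("top","side")}
cv2.imwrite("pics/p4.png",np.hstack([cv2.resize(I["top"][90:240,30:230,::-1],(400,300)),cv2.resize(I["side"][:,:,::-1],(400,300))]))
for xy in((.591,.318),(.5695,.178)): print([proj("top",(*xy,z)).round() for z in(.07,.15)],[proj("side",(*xy,z)).round() for z in(.07,.15)])
E
```

```text
time_s: 21.25
position: [0.5702, 0.1785, 0.2498]
tcp_rot: [-3.085, -0.593, -0.005]
force: [0.2, -0.6, -0.2]
gripper_width: 0.075
grip_force: 0.0
time_s: 22.65
position: [0.5923, -0.1847, 0.247]
tcp_rot: [-3.084, -0.592, 0.002]
force: [-0.6, 0.4, 0.1]
gripper_width: 0.0752
grip_force: 0.0
t 22.65 pos [ 0.5923 -0.1847  0.247 ] F [-0.6  0.4  0.1] w 0.07522979834989751 j [-0.34  0.22  1.88  0.    1.04  0.85]
[array([ 98., 164.]), array([ 85., 159.])] [array([153., 370.]), array([142., 348.])]
[array([153., 174.]), array([145., 169.])] [array([197., 298.]), array([191., 273.])]
```

View pics/p4.png

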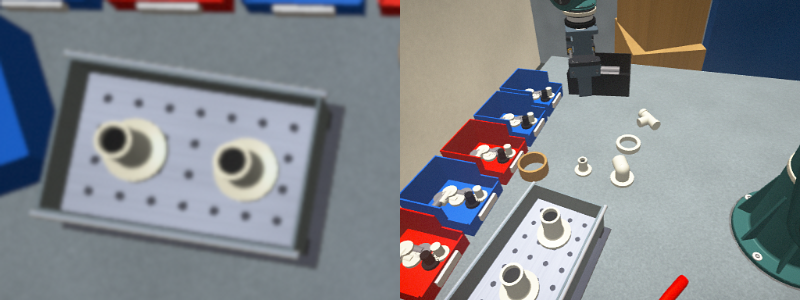

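Both fittings stand upright, side by side on the sunken platform. Their pipe tops, at (112,138) and (232,160) in the left crop, sit where I predicted for a platform about 45 mm down, and the arm is clear.

```bash
python3 -c "
from plant import order
print(order.finish_job())"
```

```text
the job is handed in; nothing more can be done
None
```

I handed the job in at about 23 s on the robot's clock: both large fittings stand upright, side by side on the platform, sunk about 45 mm by the images, and the gripper has let go and moved clear. The hand-in call returned no verdict.

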